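# Fit a tube rotor on its drive and run the hand nut home

### The job

Fit the tube rotor on the round bench drive: lower it over the threaded spindle so that the two notches under it drop over the drive's two lugs and it sits fully down. Then put the hand nut on the spindle, turn it backward (anticlockwise from above) until it drops into the thread start and comes against the stop, and turn it forward (clockwise) to run it down until it sits fully home on the rotor. Let go, and leave the beaker, the white bottle and the rubber bulb where they stand.

Things in the scene. Friction and masses are not known exactly. Their poses are not given: they have to be found in the camera images.
- drive: fixed round white bench drive, 124 mm across, 40 mm high without the hub; origin at the centre of its underside, z up. A steel hub (top 46 mm above the origin) and a threaded spindle that does not turn stand on its axis.
- hub_face (a point): centre of the drive's steel hub face (72 mm across), 46 mm above the drive's origin, same axes. On it stand two lugs on the drive's +x and -x sides, each 10 x 10 mm in plan, centred 29 mm from the axis, 6 mm high.
- spindle_tip (a point): tip of the spindle's conical nose (10 mm across at the tip, 25 mm at its foot 6 mm lower), 126 mm above the drive's origin and 9 mm above the top of the thread.
- thread_crown (a point): on the spindle axis at the top of the thread, 117 mm above the drive's origin, axes of the drive. Right-hand thread, 38 mm across, three starts 120 degrees apart, lead 33 mm a turn; the angle of the starts differs each time and is not reported. A stop tooth on top of each thread, 70 to 80 degrees clockwise of its start, bars turning a nut set on top clockwise.
- rotor_center (a point): loose aluminium tube rotor, 110 mm across, 46 mm high, about 0.4 kg, upright; point on its axis half-way up (23 mm), z up. Centre hole 44 mm. Disc 9 to 18 mm above the underside; gripping collar 56 mm across from 18 to 46 mm; four black sleeves on the disc (up to 30 mm) at 35 degrees either side of its x axis leave finger room at +y and -y. Seated: 69 mm above the drive's origin.
- rotor_boss (a point): centre of the rotor's underside, the rotor's axes. The boss there is 9 mm high with two notches, on the rotor's +x and -x, 15 mm wide and 9 mm deep, which fit over the drive's lugs either way round. Seated it is level with the hub face; resting on the lugs it is 6 mm higher.
- nut_center (a point): loose dark steel hand nut, about 0.35 kg, 74 mm high, upright on its open end: ribbed cap 51 mm across, 46 mm high, three lugs inside near the rim (28 mm across between them), grip bar on top. Point on its axis half-way up (37 mm), z up. Above the drive's origin it is at 129 mm when home on the rotor, 142 to 145 mm in the thread starts, 146.5 to 155 mm on top of the thread.
- nut_bar (a point): centre of the nut's grip bar, 60 mm above the nut's underside: 64 mm long (nut's x), 14 mm thick (y), 28 mm high. On top of the thread the nut can tip over if held loosely. Turned back at most 120 degrees, it drops 5 mm or more into the thread starts (about 20 degrees wide) and meets a stop tooth; then about 150 degrees clockwise, even by fingers loosely either side of the bar, bring it home (tight at 175).
- beaker: bystander: clear beaker 51 mm across, 69 mm high; origin at the centre of its underside
- white_bottle: bystander: white bottle with a red cap, 60 mm across, 115 mm high; origin at the centre of its underside
- bulb: bystander: red rubber pipette bulb, 46 x 79 x 46 mm, lying; origin at the centre of its underside
Not all that is in view belongs to the job. Leave any pink or purple look-alike of the part that bears nut_center alone.

How it is judged:
On the way, in this order (a step that is already met when the one before it is completed fails the run):
1. the rotor sits fully down on the drive, its notches over the lugs (z of rotor_center in the frame of drive below 0.071 m and horizontal distance between rotor_center and drive below 0.005 m and angle between rotor_center's own z axis and vertical below 0.05 rad), for 0.2 s.
2. the hand nut is home on the rotor (z of nut_center in the frame of drive below 0.1305 m and horizontal distance between nut_center and drive below 0.004 m), for 0.2 s.
At the end, for the whole second after the job is handed in: the rotor sits on the hub over both lugs (within 2 mm of fully down and 5 mm of the axis, upright within 0.05 rad), and the hand nut sits on the rotor (within 1.5 mm of home and 4 mm of the axis, upright within 0.05 rad), both let go (all of step 1 and all of step 2 and angle between nut_center's own z axis and vertical below 0.05 rad and contact force between the fingers and anything else below 0.1 N); the robot touches nothing.
It fails at once if the beaker was shoved more than 30 mm (distance of beaker from where it was at the start of the episode above 0.03 m).
It fails at once if the white bottle was shoved more than 30 mm (distance of white_bottle from where it was at the start of the episode above 0.03 m).
It fails at once if the bulb was shoved more than 30 mm (distance of bulb from where it was at the start of the episode above 0.03 m).
It also fails if it takes over 72 s, if anything falls off the work surface, if the arm or the gripper's body presses on something with over 40 N, if the wrist force passes 120 N, or if a joint passes its speed limit or range.

### The arm

A 6-joint arm with a two-finger parallel gripper is mounted at the origin on a cart in front of the work surface, level with it; the furniture and walls round the work are solid. World frame = base frame: x ahead of the robot, y to its left, z up, the work surface at z = 0. Lengths are in m, angles in rad, forces in N, time in s.
With the tool pointing down it reaches from about 0.3 to 0.775 m from the base axis. Payload 14.6 kg.
Tool frame: the origin (TCP) lies on the centre line of the jaws, within the pads' length; the fingertips stand 25 mm ahead of it and the grasp point (between the pads) lies 6 mm ahead of it (bot.tip_extent is the distance from the TCP to the fingertips, in m); z points along the fingers, y is the line along which they close (so a half turn about z gives the same grasp; the last joint's range is limited). The gripper opens to 94 mm and grips with 3 to 60 N. Pads are 16 mm wide; open, the fingers measure 119 mm over their backs; the gripper's body (75 mm by 177 mm) begins 78 mm behind the grasp point.
Start: joints at [1.262, 0.3, 1.521, -0, 1.321, -0.067], TCP at [0.132, 0.534, 0.23] pointing down, gripper open.
Joint ranges: [-3.03, 3.03], [-0.79, 2.21], [0.23, 2.52], [-1.04, 4.18], [0, 3.07], [-2.55, 2.55]. Speed limits (rad/s): [2.22, 2.22, 2.57, 3.14, 3.14, 3.14].

### API

Orientations are given as a unit quaternion [w, x, y, z].
In Python, from bench import bot, optics, finder gives the robot as it stands.
- The arm moves only by the shell command python3 -m pendant 'ROWS' [FORCE]. ROWS is JSON, one flat list of numbers, 7 for each row, row after row: the shift along the tool's x, y, z in cm, then the turn, a rotation vector about the tool's x, y, z in rad, then the finger opening in cm, from 0 to 9.4. In form: [x, y, z, ax, ay, az, claw, x, y, z, ax, ay, az, claw, ...]. A call has 1 to 8 rows; each row is the pose to reach, as a shift and turn from the pose commanded when the call began, along the tool's axes at that moment; what a row does not reach only later rows make up. A row lasts 1/8 s, in which the tool goes at most 62.5 mm and 10.7 degrees, less where a joint would pass 70% of its speed; a pose out of reach is approached as far as the arm can. A call with a gripper value outside its range is refused whole. The fingers move at their own pace and stop on an object; FORCE is the grip in N (left out, the last holds). Time passes only in rows, so rows that repeat a pose let the fingers close. It gives the time, the measured TCP pose, the force, the opening and the grip force at its end, in the units of the state.
- bot.sense(): the state, without advancing time (a new reading comes with each control period).
- optics.capture(name): name is "scene" or "side" or "wrist"; returns a dict with "color" (480x640x3 uint8, red, green, blue), "range_z" (480x640 float32, m along the optical axis (not along the pixel's ray), 0 where there is no reading), "fovy" (degrees; the focal length in pixels is half the picture's height over the tangent of half this angle, whatever the lens; pixels are square), "cx", "cy" (the principal point, pixels), "R" (3x3) and "t" (3): a world point X has camera coordinates R X + t. Camera axes: x right, y down, z forward; pixel columns grow to the right and rows downward; lengths in m; the calibration is good to about 2 mm. A picture is of the moment at which its call begins.
- bot.job_done(): hands the job in; it is judged then, once.
Trained networks look in the newest picture that a camera, given by its name, has taken for a name from the list of things; names that differ only in an ending like _2 or _b are one class to them, and where a whole thing is asked for, a point or a joint stands for the part that bears it (a point fixed in the world has none). Each returns a list of dicts, best first, with "score" (0 to 1); they miss things now and then, are a little off and sometimes report something else, mostly with a low value. They report only what shows in the picture. A call takes as long as a camera call. They do not tell look-alikes from the thing itself.
- finder.look_for(target, camera): "xyz" ([x, y, z] in m, in world coordinates, good to about 4 mm: the middle of the surface that is visible of it).
- finder.outline_of(target, camera): "pixels" (480x640 bool, what is visible of it).
The state is a dict: "t": time; "qpos": joint angles; "qvel": joint speeds; "joint_efforts": joint torques, N m; "ee_pos": TCP position; "ee_rot": TCP orientation; "ft_force": force on the tool from outside, world axes, zero at the start; "wrist_torque": the same for the moment, N m; "grip_width": opening from 0.0 (shut) to 1.0 (fully open); "finger_force": force on a finger pad.
Only numpy, scipy, OpenCV 4.12 (cv2) and the standard library are available. Lean on these libraries where they do the work, as an engineer would, in place of code of your own. Each camera call takes 0.05 s, during which the arm holds its last target. There are 200 camera calls.

## Working session

There is one attempt and no reset: what is moved stays moved. The work goes in short steps, Python scripts to look and compute and a shell command to move; the robot and the scene stay as the last step left them, time stands still between calls to the robot, and variables do not carry over. Pictures are saved under pics/ and viewed, at most 10 in all, crops included, and the job is handed in when it is done.

```bash
ls; mkdir -p pics; cat > h.py <<'E'
import numpy as np, cv2
from bench import bot, optics, finder
from scipy.spatial.transform import Rotation as Ro
def cap(n,save=None):
    c=optics.capture(n)
    if save: cv2.imwrite('pics/'+save,c['color'][:,:,::-1])
    return c
def cloud(c):
    f=240/np.tan(np.radians(c['fovy'])/2); z=c['range_z']
    v,u=np.mgrid[0:480,0:640]
    P=np.stack([(u-c['cx'])/f*z,(v-c['cy'])/f*z,z],-1)
    W=(P-c['t'])@c['R']; W[z==0]=np.nan
    return W
def pose():
    s=bot.sense(); q=s['ee_rot']; return np.array(s['ee_pos']),Ro.from_quat([q[1],q[2],q[3],q[0]])
def proj(c,X):
    f=240/np.tan(np.radians(c['fovy'])/2); p=c['R']@np.array(X)+c['t']
    return p[0]/p[2]*f+c['cx'],p[1]/p[2]*f+c['cy']
E
python3 - <<'E'
from h import *
ims=[]
for n in ['scene','side']:
    c=cap(n); ims.append(c['color'])
    for k in ['drive','spindle_tip','rotor_center','nut_center','nut_bar','beaker','white_bottle','bulb']:
        for d in finder.look_for(k,n)[:3]: print(n,k,round(d['score'],2),np.round(d['xyz'],3),np.round(proj(c,d['xyz'])))
cv2.imwrite('pics/a.png',ims[0][:,:,::-1]);cv2.imwrite('pics/b.png',ims[1][:,:,::-1])
print(pose()[0],pose()[1].as_matrix().round(2))
E
```

```text
pics
scene drive 0.72 [ 0.603 -0.266  0.042] [333. 223.]
scene drive 0.71 [ 0.432 -0.364  0.048] [323. 295.]
scene spindle_tip 0.66 [ 0.603 -0.264  0.04 ] [332. 223.]
scene rotor_center 0.74 [ 0.407 -0.196  0.021] [248. 270.]
scene nut_center 0.91 [ 0.431 -0.364  0.048] [323. 295.]
scene nut_center 0.86 [ 0.656 -0.087  0.048] [284. 176.]
scene nut_center 0.84 [ 0.282 -0.26   0.048] [224. 321.]
scene nut_bar 0.9 [ 0.658 -0.086  0.046] [285. 176.]
scene nut_bar 0.71 [ 0.43  -0.364  0.046] [322. 296.]
scene nut_bar 0.67 [ 0.281 -0.257  0.047] [223. 320.]
scene beaker 0.67 [ 0.591 -0.409  0.045] [388. 256.]
scene white_bottle 0.77 [ 0.491 -0.495  0.08 ] [404. 300.]
scene white_bottle 0.21 [ 0.604 -0.266  0.043] [333. 222.]
scene bulb 0.61 [ 0.72  -0.337  0.031] [389. 211.]
scene bulb 0.21 [ 0.406 -0.195  0.018] [247. 270.]
side drive 0.81 [ 0.607 -0.277  0.04 ] [367. 256.]
side spindle_tip 0.9 [ 0.603 -0.276  0.039] [365. 256.]
side spindle_tip 0.49 [ 0.599 -0.42   0.05 ] [398. 290.]
side rotor_center 0.86 [ 0.409 -0.204  0.02 ] [273. 268.]
side nut_center 0.94 [ 0.43  -0.368  0.048] [312. 299.]
side nut_center 0.93 [ 0.284 -0.262  0.042] [226. 291.]
side nut_center 0.66 [ 0.658 -0.091  0.045] [349. 210.]
side nut_bar 0.9 [ 0.652 -0.092  0.041] [347. 212.]
side nut_bar 0.79 [ 0.434 -0.366  0.049] [314. 297.]
side nut_bar 0.69 [ 0.547 -0.113  0.046] [313. 224.]
side beaker 0.62 [ 0.6   -0.418  0.049] [398. 290.]
side white_bottle 0.98 [ 0.498 -0.507  0.075] [377. 322.]
side white_bottle 0.61 [ 0.602 -0.276  0.035] [365. 258.]
side bulb 0.95 [ 0.724 -0.342  0.032] [426. 261.]
[0.13169618 0.53398237 0.23043706] [[-0.97  0.24  0.  ]
 [ 0.24  0.97 -0.  ]
 [-0.   -0.   -1.  ]]
```

```bash
python3 - <<'E'
import cv2,numpy as np
a=cv2.imread('pics/a.png')[130:380,170:470];b=cv2.imread('pics/b.png')[150:400,170:470]
cv2.imwrite('pics/ab.png',np.hstack([cv2.resize(a,(400,333)),cv2.resize(b,(400,333))]))
E
```

```text
(no output)
```

View pics/ab.png

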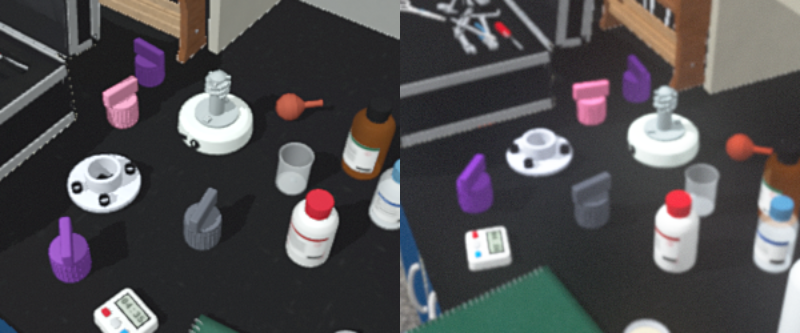

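The left half is the scene view and the right half is the side view. The dark grey nut is at scene (323,295), the rotor at (248,270) and the drive at (333,223). The pink and purple nuts are look-alikes. I'll swing over to the rotor.

```bash
python3 -m pendant '[-4,-5,-4,0,0,0.15,9.4, -9,-9,-8,0,0,0.3,9.4, -13,-13.5,-9,0,0,0.45,9.4, -17.5,-18,-9,0,0,0.6,9.4, -22,-22.5,-9,0,0,0.75,9.4, -26,-27,-9,0,0,0.9,9.4, -30,-32,-9,0,0,1.05,9.4, -34.5,-36,-9,0,0,1.2,9.4]'; python3 - <<'E'
from h import *
p,r=pose(); print(p,r.as_matrix().round(3), bot.sense()['qpos'])
d=r.inv().apply(np.array([.45,-.22,.34])-p)*100; print(d)
E
```

```text
t: 1.9
ee_pos: [0.3697, 0.1177, 0.3209]
ee_rot: [0.0, 0.662, 0.75, 0.001]
ft_force: [0.7, 1.0, 0.9]
grip_width: 0.997
finger_force: 0.0
[0.36969814 0.11769415 0.32090945] [[-0.124  0.992  0.001]
 [ 0.992  0.124  0.   ]
 [ 0.     0.001 -1.   ]] [ 2.13688151e-01 -1.35145029e-01  1.78245737e+00  6.93678852e-05
  1.49290279e+00  8.95914901e-02]
[-34.50330039   3.79130223  -1.91050793]
```

```bash
python3 -m pendant '[-5.5,1,-2,0,0,0,9.4, -11,2,-4,0,0,0,9.4, -16.5,3,-6,0,0,0,9.4, -22,4,-6,0,0,0,9.4, -27.5,4,-6,0,0,0,9.4, -33,4,-6,0,0,0,9.4, -34.5,4,-6,0,0,0,9.4, -34.5,4,-6,0,0,0,9.4]'; python3 - <<'E'
from h import *
p,r=pose(); print(p)
c=cap('wrist','w1.png'); W=cloud(c); np.savez('w1.npz',W=W)
print(c['t'], (-c['R'].T@c['t']).round(3), c['R'][2].round(2))
for k in ['drive','rotor_center','nut_center']:
    for d in finder.look_for(k,'wrist')[:3]: print(k,round(d['score'],2),np.round(d['xyz'],3),np.round(proj(c,d['xyz'])))
E
```

```text
t: 2.9
ee_pos: [0.4533, -0.2175, 0.3802]
ee_rot: [-0.0, 0.66, 0.751, 0.0]
ft_force: [-0.0, 1.3, -0.2]
grip_width: 0.995
finger_force: 0.0
[ 0.45331207 -0.21747728  0.38020176]
[-0.42138433 -0.33448678  0.45951246] [ 0.443 -0.137  0.534] [ 0.03 -0.28 -0.96]
drive 0.91 [ 0.61  -0.226  0.037] [427. 213.]
rotor_center 0.67 [ 0.419 -0.181  0.018] [302. 165.]
nut_center 0.9 [ 0.292 -0.24   0.047] [208. 197.]
nut_center 0.56 [ 0.656 -0.076  0.049] [487. 110.]
nut_center 0.56 [ 0.551 -0.107  0.05 ] [405. 124.]
```

View pics/w1.png

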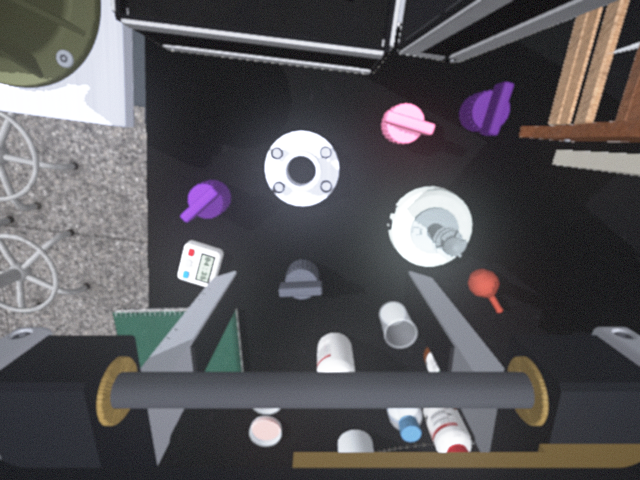

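The picture shows the rotor at (302,168) with sleeves at the diagonals. The dark nut is at (301,280) with its bar along the image x. The drive is at (430,226), with the spindle leaning to (452,243).

```bash
python3 - <<'E'
from h import *
cs={n:cap(n) for n in ['wrist','scene','side']}
p,r=pose(); print(p)
for n,c in cs.items():
    W=cloud(c); print(n,c['fovy'],c['cx'],c['cy'])
    tb=W[np.isfinite(W[...,2])&(abs(W[...,2])<.03)&(W[...,0]>.3)&(W[...,0]<.7)&(W[...,1]<0)&(W[...,1]>-.4)]
    A=np.c_[tb[:,:2],np.ones(len(tb))]; print('plane',np.linalg.lstsq(A,tb[:,2],rcond=None)[0].round(4))
    # drive top, by region
    for nm,ctr,zl,zh,R in [('drive top',(.605,-.27),.036,.043,.08),('spindle',(.605,-.27),.06,.13,.05),('rotor disc',(.408,-.2),.012,.022,.075),('rotor collar',(.408,-.2),.04,.05,.05),('nut top',(.43,-.366),.065,.08,.06)]:
        m=(abs(W[...,2]-(zl+zh)/2)<(zh-zl)/2)&(np.hypot(W[...,0]-ctr[0],W[...,1]-ctr[1])<R)
        if m.sum()>5:
            q=W[m]; vu=np.argwhere(m)
            (cx,cy),rad=cv2.minEnclosingCircle(q[:,:2].astype(np.float32)); print(' ',nm,m.sum(),q[:,:2].mean(0).round(4),'circ',round(cx,4),round(cy,4),round(rad,4),vu.mean(0).round())
E
```

```text
[ 0.45343149 -0.21651128  0.380757  ]
wrist 69.97764306093043 321.9384786293526 236.74767319747798
plane [-0.0073  0.0023  0.0055]
  drive top 2081 [ 0.6125 -0.243 ] circ 0.6223 -0.2489 0.0578 [226. 426.]
  spindle 881 [ 0.6188 -0.2454] circ 0.6237 -0.2482 0.0194 [242. 446.]
  rotor disc 2831 [ 0.4181 -0.1839] circ 0.4177 -0.1868 0.055 [167. 301.]
  rotor collar 476 [ 0.4178 -0.1866] circ 0.4178 -0.1868 0.0279 [171. 300.]
  nut top 442 [ 0.4376 -0.3561] circ 0.4375 -0.3577 0.0319 [291. 299.]
scene 55.50727703612453 309.2171022327376 234.73692106710703
plane [-0.0029  0.0101  0.0067]
  drive top 794 [ 0.6106 -0.258 ] circ 0.6214 -0.2509 0.0591 [220. 332.]
  spindle 423 [ 0.6168 -0.2535] circ 0.6227 -0.2498 0.0206 [196. 333.]
  rotor disc 1028 [ 0.4088 -0.1977] circ 0.4183 -0.1879 0.0565 [270. 249.]
  rotor collar 260 [ 0.4161 -0.1881] circ 0.418 -0.1884 0.0295 [257. 247.]
  nut top 257 [ 0.4342 -0.3606] circ 0.4371 -0.3591 0.0321 [285. 322.]
side 46.812395226121644 326.72820213863355 241.8027768207088
plane [-0.0004  0.0132  0.0069]
  drive top 626 [ 0.6138 -0.2631] circ 0.6215 -0.2504 0.0599 [252. 367.]
  spindle 374 [ 0.6188 -0.2554] circ 0.6227 -0.2496 0.0212 [228. 368.]
  rotor disc 646 [ 0.4121 -0.2048] circ 0.4151 -0.189 0.0575 [269. 275.]
  rotor collar 182 [ 0.416  -0.1884] circ 0.4163 -0.1865 0.0297 [255. 273.]
  nut top 217 [ 0.4355 -0.3605] circ 0.4366 -0.3592 0.033 [287. 313.]
```

```bash
cat > ang.py <<'E'
from h import *
def pts(W,ctr,zl,zh,rl,rh):
    d=W[...,:2]-np.array(ctr); r=np.hypot(d[...,0],d[...,1])
    m=(W[...,2]>zl)&(W[...,2]<zh)&(r>rl)&(r<rh)
    return d[m]
def hist(d):
    a=np.degrees(np.arctan2(d[:,1],d[:,0])); h,_=np.histogram(a,bins=np.arange(-180,181,10)); return h
E
python3 - <<'E'
from ang import *
for n in ['wrist','scene','side']:
    W=cloud(cap(n))
    d=pts(W,(.418,-.1872),.024,.035,.033,.055); a=np.arctan2(d[:,1],d[:,0]); print(n,'sleeve',len(d),hist(d))
    if len(d)>20:
      s=np.linspace(-np.pi/2,np.pi/2,361); f=[np.mean(np.min(np.abs((a[:,None]-(t+np.radians([35,145,215,325])) +np.pi)%(2*np.pi)-np.pi),1)) for t in s]; print(' rotor yaw',np.degrees(s[np.argmin(f)]),min(f))
    d=pts(W,(.6228,-.2495),.0488,.056,.022,.037); print(n,'lugs',len(d),hist(d)); 
    for sg in [1,-1]:
        q=d[(d[:,0]*sg>0)]; print('  ',len(q),q.mean(0).round(4) if len(q) else '')
    d=pts(W,(.4371,-.3591),.068,.08,0,.036);u,s_,v=np.linalg.svd(d-d.mean(0));print('bar yaw',np.degrees(np.arctan2(v[0,1],v[0,0])), d.mean(0)+[.4371,-.3591])
E
python3 - <<'E'
import cv2
a=cv2.imread('pics/w1.png')
import numpy as np
cv2.imwrite('pics/w1c.png',np.hstack([cv2.resize(a[180:275,380:485],(400,362),interpolation=2),cv2.resize(a[120:215,250:355],(400,362),interpolation=2)]))
E
```

```text
wrist sleeve 220 [ 0  0  0 22 19 15  0  0  0  0  0  0  0  0 22 15 17  0  0  0  0 20 17 15
  0  0  0  0  0  0  0  0 24 18 16  0]
 rotor yaw 7.999999999999998 0.11652605867027713
wrist lugs 51 [24  3  0  0  0  0  0  0  0  0  0  0  0  0  0  0  0  0  0  2  0  0  0  0
  0  0  0  0  0  0  0  0  0  0  1 21]
   2 [0.0324 0.0071]
   49 [-0.0286 -0.0002]
bar yaw 10.329714545812992 [ 0.43730734 -0.35660934]
scene sleeve 162 [ 0  0  0 19 21 10  0  0  0  0  0  0  0  1 17 11 12  0  0  0  0  7 10  4
  0  0  0  0  0  0  0  0 18 15 17  0]
 rotor yaw 9.0 0.11833300148466074
scene lugs 48 [10  4  1  0  1  0  1  0  0  2  0  1  1  1  0  0  0  8  5  0  0  0  0  0
  0  1  0  0  0  0  0  1  0  0  1 10]
   19 [ 0.0241 -0.0052]
   29 [-0.029  -0.0025]
bar yaw -169.79931993233353 [ 0.43461951 -0.36005961]
side sleeve 132 [ 0  0  1 18 18  9  0  0  0  0  0  0  0  1 15  9 12  0  0  0  0  3  6  2
  0  0  0  0  0  0  0  0 16  9 13  0]
 rotor yaw 8.500000000000005 0.1255819350270869
side lugs 35 [8 2 1 0 0 0 0 0 0 0 1 0 0 0 0 0 1 4 5 4 0 0 0 0 0 0 0 0 0 0 1 1 0 0 1 6]
   15 [0.0271 0.0006]
   20 [-0.0277  0.001 ]
bar yaw -169.88245983641835 [ 0.43666342 -0.35993846]
```

View pics/w1c.png

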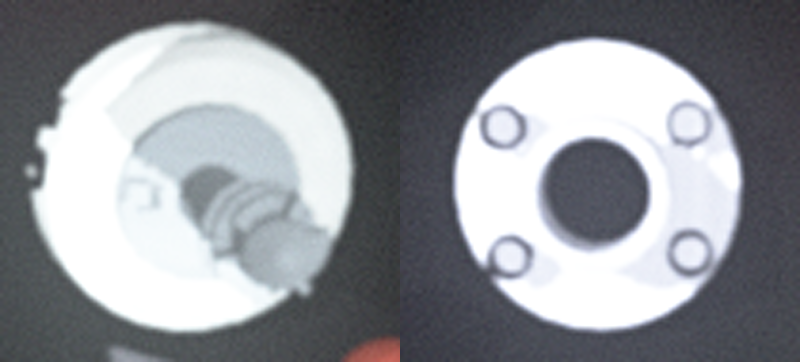

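```bash
cat > go.py <<'E'
from h import *
import sys
# target x y z and yaw (deg) of tool y axis
def go(x,y,z,yaw):
    p,r=pose(); q=bot.sense()['qpos']
    d=r.inv().apply(np.array([x,y,z])-p)*100
    yy=r.as_matrix()[:,1]; cur=np.degrees(np.arctan2(yy[1],yy[0]))
    dz=-(yaw-cur); zz=r.as_matrix()[:,2]
    print('t',round(bot.sense()['t'],2),'pos',p.round(4),'yaw',round(cur,2),'tilt',zz.round(4),'j6',round(q[5],3),'shift cm',d.round(2),'az',[round(np.radians((dz+180*k+540)%360-180),3) for k in (0,1)])
go(*map(float,sys.argv[1:5]))
E
python3 go.py .418 -.187 .047 98.3
```

```text
t 3.4 pos [ 0.4534 -0.217   0.3806] yaw 7.42 tilt [ 2.e-04 -1.e-04 -1.e+00] j6 -0.649 shift cm [ 3.43 -3.13 33.35] az [np.float64(-1.586), np.float64(1.555)]
```

```bash
python3 -m pendant '[1,-1,5,0,0,0.18,8, 2,-2,10,0,0,0.36,8, 3,-3,14,0,0,0.54,8, 3.4,-3.1,17,0,0,0.72,8, 3.4,-3.1,20,0,0,0.9,8, 3.4,-3.1,22,0,0,1.08,8, 3.4,-3.1,23,0,0,1.26,8, 3.4,-3.1,24,0,0,1.44,8]' >/dev/null; python3 go.py .418 -.187 .047 98.3
```

```text
t 4.4 pos [ 0.4182 -0.1875  0.1401] yaw -75.45 tilt [-1.e-04  1.e-04 -1.e+00] j6 0.815 shift cm [-0.01 -0.05  9.31] az [np.float64(-3.033), np.float64(0.109)]
```

```bash
python3 -m pendant '[0,0,4,0,0,0.11,8, 0,0,7,0,0,0.11,8, 0,0,9.3,0,0,0.11,8, 0,0,9.3,0,0,0.11,8, 0,0,9.3,0,0,0.11,5, 0,0,9.3,0,0,0.11,5, 0,0,9.3,0,0,0.11,5, 0,0,9.3,0,0,0.11,5]' 30; python3 go.py .418 -.187 .047 98.3
```

```text
t: 5.4
ee_pos: [0.4185, -0.1875, 0.0482]
ee_rot: [0.0, 0.997, 0.075, 0.0]
ft_force: [-0.5, 3.6, 7.2]
grip_width: 0.602
finger_force: 30.0
t 5.4 pos [ 0.4185 -0.1875  0.0482] yaw -81.43 tilt [ 9.e-04 -1.e-04 -1.e+00] j6 0.919 shift cm [-0.04 -0.06  0.12] az [np.float64(-3.137), np.float64(0.005)]
```

```bash
python3 -m pendant '[0,0,-5,0,0,0,5, 0,0,-10,0,0,0,5, 0,0,-16,0,0,0.05,5, 4,2,-18,0,0,0.1,5, 8,6,-18,0,0,0.14,5, 9,8,-18,0,0,0.14,5, 9,8,-18,0,0,0.14,5, 9,8,-18,0,0,0.14,5]'; python3 - <<'E'
from ang import *
for n in ['wrist','scene','side']:
    c=cap(n,'x_%s.png'%n);W=cloud(c); print(n, (-c['R'].T@c['t']).round(3))
    m=(W[...,2]>.037)&(W[...,2]<.043)&(np.hypot(W[...,0]-.6228,W[...,1]+.2495)<.07)
    if m.sum()>50: print('drive',m.sum(),cv2.minEnclosingCircle(W[m][:,:2].astype(np.float32)))
    m=(W[...,2]>.09)&(W[...,2]<.13)&(np.hypot(W[...,0]-.6228,W[...,1]+.2495)<.03)
    if m.sum()>50: print('spindle',m.sum(),cv2.minEnclosingCircle(W[m][:,:2].astype(np.float32)))
    d=pts(W,(.6228,-.2495),.0488,.056,.022,.036)
    for sg in [1,-1]:
        q=d[(d[:,0]*sg>0)&(abs(d[:,1])<.012)]
        if len(q): print('  lug',len(q),q.mean(0).round(4),np.median(q,0).round(4),q.min(0).round(4),q.max(0).round(4))
E
python3 go.py .6228 -.2495 .2 90
```

```text
t: 6.4
ee_pos: [0.5186, -0.2527, 0.2273]
ee_rot: [-0.0, 1.0, 0.005, -0.0]
ft_force: [-0.6, -0.3, -3.9]
grip_width: 0.596
finger_force: 30.0
wrist [ 0.601 -0.253  0.381]
drive 6466 ((0.6249338388442993, -0.24809162318706512), 0.05721672624349594)
spindle 2256 ((0.6247871518135071, -0.2483132928609848), 0.01920964941382408)
  lug 67 [0.0332 0.0024] [0.0334 0.0024] [ 0.0304 -0.002 ] [0.0355 0.0077]
  lug 114 [-0.0272 -0.0004] [-0.0273 -0.0006] [-0.0318 -0.0053] [-0.0219  0.004 ]
scene [ 0.016 -0.646  0.731]
drive 674 ((0.6215900778770447, -0.2511924207210541), 0.05849064141511917)
spindle 174 ((0.6231224536895752, -0.2500600218772888), 0.019749237224459648)
  lug 12 [0.0308 0.0001] [ 0.0314 -0.001 ] [ 0.0239 -0.0034] [0.0352 0.0042]
  lug 19 [-0.0287 -0.0018] [-0.0287 -0.002 ] [-0.033  -0.0066] [-0.0231  0.0036]
side [ 0.087 -1.145  0.774]
drive 566 ((0.6210905909538269, -0.2517847418785095), 0.05879868194460869)
spindle 260 ((0.623030960559845, -0.2501392662525177), 0.02029072493314743)
  lug 13 [0.0279 0.0022] [0.0275 0.0015] [ 0.0222 -0.0042] [0.0333 0.0097]
  lug 18 [-0.0293 -0.0017] [-0.0284 -0.0011] [-0.0346 -0.0073] [-0.0231  0.0037]
t 6.55 pos [ 0.5189 -0.2528  0.2278] yaw -89.42 tilt [ 3.e-04 -2.e-04 -1.e+00] j6 1.044 shift cm [10.4  -0.22  2.79] az [np.float64(-3.131), np.float64(0.01)]
```

View pics/x_wrist.png

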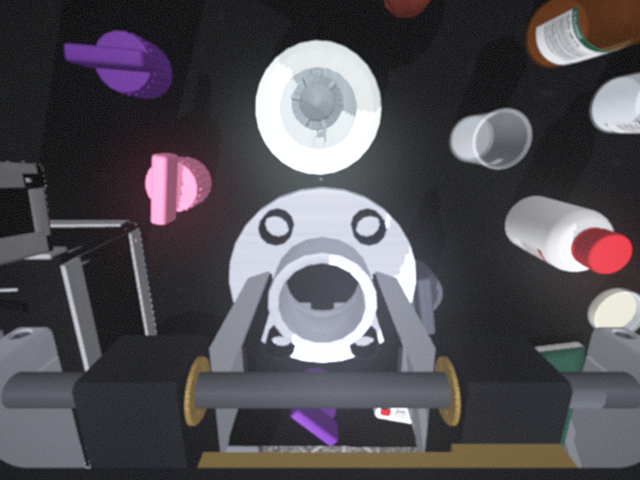

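The wrist view shows the held rotor collar at (322,300), with one sleeve pair at (276,226) and (369,226). The drive is at (318,107), with its near lug at (320,135).

```bash
python3 - <<'E'
from ang import *
from scipy.optimize import least_squares
p,r=pose()
c=cap('wrist');W=cloud(c)
zt=p[2]-.048  # underside
def fit(q):
    f=lambda x: np.hypot(q[:,0]-x[0],q[:,1]-x[1])-x[2]
    s=least_squares(f,[*q.mean(0),.03],loss='soft_l1',f_scale=.001); return s.x.round(4)
m=(abs(W[...,2]-(zt+.046))<.004)&(np.hypot(*(W[...,:2]-p[:2]).transpose(2,0,1))<.035)
q=W[m][:,:2]; rr=np.hypot(*(q-p[:2]).T); print('collar z',np.median(W[m][:,2])-zt,m.sum(),cv2.minEnclosingCircle(q.astype(np.float32)))
# disc rim front
m=(abs(W[...,2]-(zt+.018))<.004)&(np.hypot(*(W[...,:2]-p[:2]).transpose(2,0,1))<.065)
print('disc',m.sum(),np.median(W[m][:,2])-zt,cv2.minEnclosingCircle(W[m][:,:2].astype(np.float32)))
d=pts(W,p[:2],zt+.024,zt+.035,.033,.055); a=np.degrees(np.arctan2(d[:,1],d[:,0]))
for lo,hi in [(0,90),(-90,0)]:
    s=d[(a>lo)&(a<hi)]; print('sleeve',len(s),s.mean(0),np.degrees(np.arctan2(*s.mean(0)[::-1])) )
E
```

```text
collar z 0.04512149630082332 3855 ((0.5249277949333191, -0.2527739405632019), 0.03386353701353073)
disc 11601 0.01739114081598725 ((0.5193995833396912, -0.2535126209259033), 0.05516881123185158)
sleeve 560 [0.03238124 0.02576526] 38.50874019322696
sleeve 580 [ 0.03223411 -0.02635841] -39.27348081283592
```

```bash
python3 -m pendant '[4,0,0,0,0,0,5, 8,-0.2,0,0,0,-0.02,5, 10.5,-0.36,1,0,0,-0.04,5, 10.5,-0.36,2.5,0,0,-0.04,5, 10.5,-0.36,3,0,0,-0.04,5, 10.5,-0.36,3,0,0,-0.04,5]'; python3 - <<'E'
from ang import *
p,r=pose();print(p)
c=cap('wrist','y.png')
cv2.imwrite('pics/yc.png',cv2.resize(c['color'][180:400,200:440,::-1],(600,550)))
for n in ['scene','side']: cap(n,'y_%s.png'%n)
W=cloud(c)
zt=p[2]-.048
m=(abs(W[...,2]-.125)<.01)&(np.hypot(*(W[...,:2]-p[:2]).transpose(2,0,1))<.02)
print('spindle thru hole',m.sum(),W[m].mean(0) if m.any() else '')
E
```

```text
t: 7.35
ee_pos: [0.6234, -0.2488, 0.1976]
ee_rot: [-0.0, 1.0, 0.025, -0.0]
ft_force: [-0.2, 0.3, -3.4]
grip_width: 0.599
finger_force: 30.0
[ 0.62343582 -0.24876995  0.19756849]
spindle thru hole 200 [ 0.61431927 -0.24757984  0.12006085]
```

View pics/yc.png

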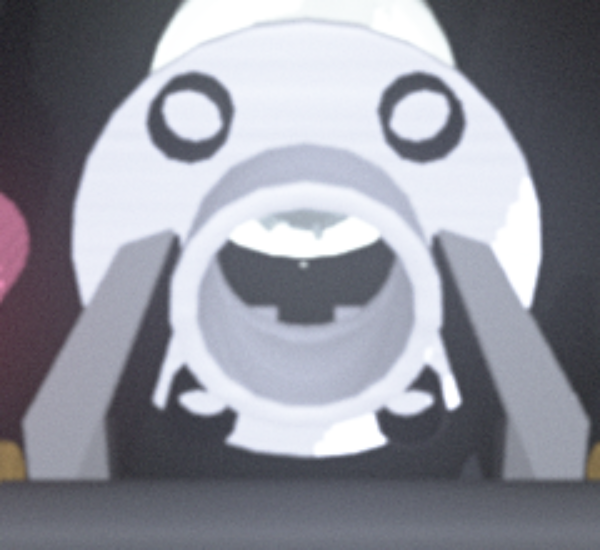

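```bash
python3 -m pendant '[0,0,3,0,0,0,5, 0,0,5,0,0,0,5, 0,0,6.5,0,0,0,5, 0,0,8,0,0,0,5, 0,0,9,0,0,0,5, 0,0,9.2,0,0,0,5, 0,0,9.2,0,0,0,5]'; python3 go.py .6234 -.2488 .094 92
```

```text
t: 8.38
ee_pos: [0.6243, -0.2487, 0.1058]
ee_rot: [0.0, 1.0, 0.025, 0.0]
ft_force: [-0.1, -0.3, -2.2]
grip_width: 0.594
finger_force: 30.0
t 8.38 pos [ 0.6243 -0.2487  0.1058] yaw -87.15 tilt [ 5.e-04 -2.e-04 -1.e+00] j6 1.087 shift cm [-0.09  0.    1.18] az [np.float64(-3.127), np.float64(0.015)]
```

```bash
python3 -m pendant '[0,0,0.3,0,0,0,5, 0,0,0.6,0,0,0,5, 0,0,0.9,0,0,0,5, 0,0,1.2,0,0,0,5, 0,0,1.2,0,0,0,5]'; python3 go.py .6234 -.2488 .094 92
```

```text
t: 9.0
ee_pos: [0.6242, -0.2487, 0.0943]
ee_rot: [0.0, 1.0, 0.025, 0.0]
ft_force: [-4.1, 2.0, 4.3]
grip_width: 0.601
finger_force: 30.0
t 9.0 pos [ 0.6242 -0.2487  0.0943] yaw -87.15 tilt [ 4.e-04 -2.e-04 -1.e+00] j6 1.087 shift cm [-0.08  0.01  0.03] az [np.float64(-3.127), np.float64(0.015)]
```

```bash
python3 -m pendant '[0,0,0.05,0,0,0,8, 0,0,0.05,0,0,0,8, 0,0,0.05,0,0,0,8, 0,0,-5,0,0,0,8, 0,0,-11,0,0,0,8, 0,0,-16,0,0,0,8, -5,0,-17,0,0,0,8, -8,0,-17,0,0,0,8]'; python3 - <<'E'
from ang import *
p,r=pose();print(p)
ctr=np.array([.6235,-.2495])
for n in ['wrist','scene','side']:
    W=cloud(cap(n,'z_%s.png'%n)); D=np.hypot(*(W[...,:2]-ctr).transpose(2,0,1))
    for nm,zl,zh,R in [('collar',.086,.097,.033),('disc',.058,.069,.06),('spindle',.102,.118,.025),('tip',.118,.132,.02),('nut',.065,.08,.06)]:
        m=(W[...,2]>zl)&(W[...,2]<zh)&(D<R) if nm!='nut' else (W[...,2]>zl)&(W[...,2]<zh)&(np.hypot(W[...,0]-.437,W[...,1]+.359)<.05)
        if m.sum()>20:
            q=W[m]; (a,b),rd=cv2.minEnclosingCircle(q[:,:2].astype(np.float32)); print(n,nm,m.sum(),'z',np.median(q[:,2]).round(4),round(a,4),round(b,4),round(rd,4))
            if nm=='nut':
                d=q[:,:2]-q[:,:2].mean(0);v=np.linalg.svd(d,full_matrices=False)[2];print('   bar yaw',np.degrees(np.arctan2(v[0,1],v[0,0])))
E
python3 go.py .437 -.3585 .1 100
```

```text
t: 10.0
ee_pos: [0.5431, -0.2528, 0.2647]
ee_rot: [0.001, 1.0, 0.025, 0.001]
ft_force: [-0.0, -0.7, 0.3]
grip_width: 0.851
finger_force: 0.0
[ 0.54305975 -0.25277455  0.26471642]
wrist collar 1161 z 0.0913 0.6246 -0.2493 0.0278
wrist disc 6335 z 0.0636 0.6245 -0.2494 0.055
wrist spindle 870 z 0.113 0.6247 -0.2485 0.0191
wrist tip 725 z 0.1225 0.627 -0.2461 0.0157
scene collar 200 z 0.0916 0.6221 -0.2514 0.0294
scene disc 795 z 0.0643 0.6229 -0.2514 0.0557
scene spindle 159 z 0.1123 0.6229 -0.2489 0.0203
scene tip 81 z 0.1227 0.6241 -0.247 0.0145
scene nut 255 z 0.0737 0.436 -0.358 0.0326
   bar yaw -169.8476355815807
side collar 174 z 0.0916 0.6222 -0.2514 0.0296
side disc 592 z 0.0641 0.6233 -0.2509 0.0575
side spindle 124 z 0.1125 0.6229 -0.2499 0.0207
side tip 63 z 0.1221 0.6214 -0.2529 0.0151
side nut 227 z 0.0725 0.4367 -0.3586 0.0325
   bar yaw -170.32560295327005
t 10.15 pos [ 0.5437 -0.2529  0.2642] yaw -87.2 tilt [ 1.1e-03 -5.0e-04 -1.0e+00] j6 1.026 shift cm [-11.2   10.02  16.42] az [np.float64(3.016), np.float64(-0.126)]
```

The rotor is seated: its collar top is at 0.0915 m against 0.092 m expected. Next is the nut.

```bash
python3 -m pendant '[-4,3.5,2,0,0,-0.06,4, -8,7,5,0,0,-0.126,4, -11.2,10,8,0,0,-0.126,4, -11.2,10,11,0,0,-0.126,4, -11.2,10,13,0,0,-0.126,4, -11.2,10,13,0,0,-0.126,4]'; python3 go.py .437 -.3583 .0745 100; python3 - <<'E'
from ang import *
W=cloud(cap('wrist','n.png'))
m=(W[...,2]>.065)&(W[...,2]<.08)&(np.hypot(W[...,0]-.437,W[...,1]+.359)<.05); q=W[m]
print(m.sum(),cv2.minAreaRect(q[:,:2].astype(np.float32)),np.median(q[:,2]))
E
```

```text
t: 10.9
ee_pos: [0.4375, -0.3578, 0.1319]
ee_rot: [-0.001, 0.996, 0.088, -0.001]
ft_force: [-0.4, 0.6, 0.3]
grip_width: 0.427
finger_force: 0.0
t 10.9 pos [ 0.4375 -0.3578  0.1319] yaw -79.91 tilt [-0.0021  0.002  -1.    ] j6 0.644 shift cm [-0.05  0.05  5.74] az [np.float64(-3.14), np.float64(0.002)]
1905 ((0.43936166167259216, -0.3578740656375885), (0.06341499835252762, 0.014028500765562057), 10.420904159545898) 0.07347701918913027
```

```bash
python3 -m pendant '[0.05,0,3,0,0,0,4, 0.05,0,5.7,0,0,0,4, 0.05,0,5.7,0,0,0,4, 0.05,0,5.7,0,0,0,1, 0.05,0,5.7,0,0,0,1, 0.05,0,5.7,0,0,0,1, 0.05,0,5.7,0,0,0,1, 0.05,0,5.7,0,0,0,1]' 45;  python3 go.py .6238 -.2492 .25 0
```

```text
t: 11.95
ee_pos: [0.4381, -0.3581, 0.0772]
ee_rot: [0.0, 0.996, 0.088, 0.0]
ft_force: [-0.7, 1.4, 6.1]
grip_width: 0.147
finger_force: 45.0
t 11.95 pos [ 0.4381 -0.3581  0.0772] yaw -79.93 tilt [ 8.e-04 -6.e-04 -1.e+00] j6 0.645 shift cm [ 20.2   -7.46 -17.27] az [np.float64(-1.395), np.float64(1.747)]
```

```bash
python3 -m pendant '[0,0,-5,0,0,0,1, 0,0,-10,0,0,0,1, 2,-2,-15,0,0,0,1, 6,-5,-17,0,0,0,1, 9.6,-7.2,-18,0,0,0,1, 9.6,-7.2,-18,0,0,0,1, 9.6,-7.2,-18,0,0,0,1]'; cat > nm.py <<'E'
from ang import *
p,r=pose();print('tcp',p.round(4))
for n in ['wrist','scene','side']:
    c=cap(n,'q_%s.png'%n);W=cloud(c)
    rect=lambda q:[np.round(v,4) for v in cv2.minAreaRect(q[:,:2].astype(np.float32))]
    top=p[2]-.0772+.074; D=np.hypot(*(W[...,:2]-p[:2]).transpose(2,0,1))
    m=(abs(W[...,2]-top)<.006)&(D<.04); print(n,'bar top',m.sum(),rect(W[m]) if m.any() else '')
    ct=p[2]-.0772+.046
    m=(abs(W[...,2]-ct)<.005)&(D<.03); print('  cap top',m.sum(),cv2.minEnclosingCircle(W[m][:,:2].astype(np.float32)) if m.any() else '')
    m=(W[...,2]<ct)&(W[...,2]>ct-.046)&(D<.035); print('  cap side',m.sum(),cv2.minEnclosingCircle(W[m][:,:2].astype(np.float32)) if m.any() else '')
    E=np.hypot(*(W[...,:2]-[.6235,-.249]).transpose(2,0,1))
    for nm,zl,zh,R in [('spindle',.103,.119,.025),('collar',.086,.097,.033),('tip',.122,.131,.018)]:
        m=(W[...,2]>zl)&(W[...,2]<zh)&(E<R)
        if m.sum()>20: print('  ',nm,m.sum(),cv2.minEnclosingCircle(W[m][:,:2].astype(np.float32)),W[m].mean(0).round(4))
E
python3 nm.py; python3 go.py .6244 -.248 .26 -13
```

```text
t: 12.82
ee_pos: [0.5193, -0.2704, 0.2557]
ee_rot: [-0.0, 0.996, 0.088, -0.001]
ft_force: [-1.1, -0.4, -4.2]
grip_width: 0.139
finger_force: 45.0
tcp [ 0.5193 -0.2704  0.2557]
wrist bar top 3604 [array([ 0.5208, -0.2683]), array([0.0359, 0.0626]), np.float64(81.667)]
  cap top 1559 ((0.5202071666717529, -0.2706475853919983), 0.02552395686507225)
  cap side 2067 ((0.5208575129508972, -0.2703673243522644), 0.026408715173602104)
   spindle 1022 ((0.6246352195739746, -0.24838808178901672), 0.01908378303050995) [ 0.6245 -0.2485  0.1126]
   collar 1264 ((0.6245216727256775, -0.24922549724578857), 0.02789606899023056) [ 0.6247 -0.2497  0.0913]
   tip 488 ((0.624585747718811, -0.2479855716228485), 0.010951315984129906) [ 0.6246 -0.2483  0.1242]
scene bar top 245 [array([ 0.5103, -0.2742]), array([0.0339, 0.0466]), np.float64(69.2147)]
  cap top 203 ((0.5168828368186951, -0.2728339433670044), 0.02579733356833458)
  cap side 604 ((0.5163838267326355, -0.27274540066719055), 0.026303760707378387)
   spindle 134 ((0.6223958730697632, -0.24743838608264923), 0.021252617239952087) [ 0.6187 -0.2557  
[... 245 characters left out ...]
.5174, -0.2739]), array([0.0376, 0.0626]), np.float64(82.9245)]
  cap top 183 ((0.5195106863975525, -0.2744242548942566), 0.028452623635530472)
  cap side 522 ((0.5158829689025879, -0.2739853858947754), 0.026681454852223396)
   spindle 133 ((0.6227556467056274, -0.25001320242881775), 0.02100689895451069) [ 0.6189 -0.2557  0.1118]
   collar 173 ((0.6215413808822632, -0.24935787916183472), 0.028500603511929512) [ 0.6167 -0.2589  0.0912]
   tip 35 ((0.6218737959861755, -0.2509423792362213), 0.009866556152701378) [ 0.6214 -0.2516  0.1247]
t 12.97 pos [ 0.5191 -0.271   0.256 ] yaw -80.0 tilt [-8.e-04  4.e-04 -1.e+00] j6 0.853 shift cm [10.77 -0.43 -0.41] az [np.float64(-1.169), np.float64(1.972)]
```

View pics/q_wrist.png

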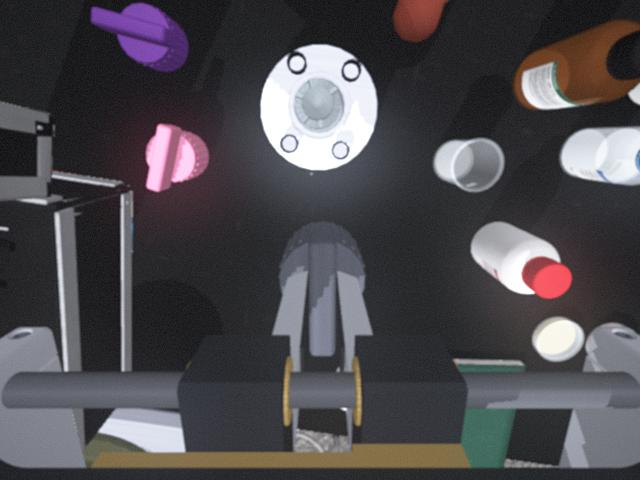

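The picture shows the seated rotor at (319,107) with the spindle at (318,103). The held nut is upright, with its cap at (322,275).

```bash
python3 -m pendant '[3,0,0,0,0,-0.17,1, 6,-0.2,0,0,0,-0.34,1, 9,-0.3,0,0,0,-0.51,1, 10.7,-0.43,0,0,0,-0.68,1, 10.7,-0.43,1,0,0,-0.85,1, 10.7,-0.43,2,0,0,-1.02,1, 10.7,-0.43,3.2,0,0,-1.15,1, 10.7,-0.43,4.2,0,0,-1.15,1]'; python3 nm.py;  python3 go.py .6241 -.248 .195 -13
```

```text
t: 13.98
ee_pos: [0.6239, -0.248, 0.2136]
ee_rot: [-0.0, 0.789, 0.615, -0.0]
ft_force: [0.4, 0.5, -3.9]
grip_width: 0.145
finger_force: 45.0
tcp [ 0.6239 -0.248   0.2136]
wrist bar top 3610 [array([ 0.6264, -0.2473]), array([0.0361, 0.0621]), np.float64(3.4612)]
  cap top 1556 ((0.623786449432373, -0.24765649437904358), 0.025560278445482254)
  cap side 2083 ((0.6238819360733032, -0.24674567580223083), 0.02638617530465126)
   spindle 32 ((0.6317989826202393, -0.23346151411533356), 0.008879149332642555) [ 0.6324 -0.2319  0.1075]
   collar 712 ((0.6246548891067505, -0.24801254272460938), 0.02781393937766552) [ 0.6295 -0.2324  0.0913]
scene bar top 193 [array([ 0.6181, -0.2504]), array([0.033, 0.06 ]), np.float64(13.7809)]
  cap top 168 ((0.6162426471710205, -0.24665263295173645), 0.028073448687791824)
  cap side 554 ((0.6172778606414795, -0.2508925795555115), 0.027223573997616768)
   spindle 135 ((0.6216751933097839, -0.2503434419631958), 0.019355380907654762) [ 0.6161 -0.2549  0.1117]
   collar 200 ((0.6222572922706604, -0.25004956126213074), 0.028614426031708717) [ 0.6134 -0.2563  0.0916]
side bar top 150 [array([ 0.6225, -0.2521]), array([0.0413, 0.046 ]), np.float64(20.089)]
  cap top 144 ((0.6183487176895142, -0.24805253744125366), 0.02900918386876583)
  cap side 490 ((0.6217209100723267, -0.24786439538002014), 0.028974225744605064)
   spindle 122 ((0.6210446953773499, -0.24849554896354675), 0.020079869776964188) [ 0.619  -0.2559  0.1118]
   collar 184 ((0.6217654943466187, -0.24977721273899078), 0.02957952208817005) [ 0.6164 -0.2589  0.0911]
t 14.12 pos [ 0.624  -0.2476  0.2139] yaw -14.22 tilt [-9.e-04  4.e-04 -1.e+00] j6 -0.184 shift cm [-0.04  0.02  1.89] az [np.float64(-0.021), np.float64(3.12)]
```

```bash
cat > fx.py <<'E'
from ang import *
from scipy.optimize import least_squares
p,r=pose(); ct=p[2]-.0772+.046
def fit(q,R):
    s=least_squares(lambda x: np.hypot(q[:,0]-x[0],q[:,1]-x[1])-R,q.mean(0)+[.01,.01],loss='soft_l1',f_scale=.0015); return s.x.round(4),round(np.median(abs(s.fun)),4),len(q)
for n in ['scene','side']:
    W=cloud(cap(n)); D=np.hypot(*(W[...,:2]-p[:2]).transpose(2,0,1))
    m=(W[...,2]<ct-.006)&(W[...,2]>ct-.042)&(D<.036); print(n,'cap',*fit(W[m],.0255))
    E=np.hypot(*(W[...,:2]-[.6235,-.249]).transpose(2,0,1))
    m=(W[...,2]<.087)&(W[...,2]>.068)&(E<.034); print('  collar',*fit(W[m],.028))
    m=(W[...,2]<.058)&(W[...,2]>.010)&(E<.07)&(E>.054); m&=(W[...,2]<.038);print('  drive',*fit(W[m],.062))
E
python3 fx.py
```

```text
Traceback (most recent call last):
  File "fx.py", line 8, in <module>
    m=(W[...,2]<ct-.006)&(W[...,2]>ct-.042)&(D<.036); print(n,'cap',*fit(W[m],.0255))
                                                                     ~~~^^^^^^^^^^^^
  File "fx.py", line 5, in fit
    s=least_squares(lambda x: np.hypot(q[:,0]-x[0],q[:,1]-x[1])-R,q.mean(0)+[.01,.01],loss='soft_l1',f_scale=.0015); return s.x.round(4),round(np.median(abs(s.fun)),4),len(q)
                                                                  ~~~~~~~~~^~~~~~~~~~
ValueError: operands could not be broadcast together with shapes (3,) (2,)
```

```bash
sed -i 's/q.mean(0)+/q[:,:2].mean(0)+/' fx.py; python3 fx.py
```

```text
scene cap [ 0.6234 -0.248 ] 0.0008 380
  collar [ 0.6243 -0.2494] 0.0007 210
  drive [ 0.6254 -0.2472] 0.0014 643
side cap [ 0.6228 -0.2463] 0.001 343
  collar [ 0.6234 -0.2478] 0.0013 202
  drive [ 0.624  -0.2452] 0.0016 633
```

```bash
python3 -m pendant '[0.05,0.07,0.5,0,0,0,1, 0.05,0.07,1,0,0,0,1, 0.05,0.07,1.4,0,0,0,1, 0.05,0.07,1.7,0,0,0,1, 0.05,0.07,1.9,0,0,0,1]'; python3 go.py .6248 -.2475 .195 -13
```

```text
t: 14.9
ee_pos: [0.6251, -0.247, 0.1952]
ee_rot: [-0.0, 0.788, 0.615, -0.0]
ft_force: [-0.0, 0.1, -4.0]
grip_width: 0.147
finger_force: 45.0
t 14.9 pos [ 0.6251 -0.247   0.1952] yaw -14.04 tilt [-1.e-04  0.e+00 -1.e+00] j6 -0.186 shift cm [-0.05 -0.02  0.02] az [np.float64(-0.018), np.float64(3.123)]
```

```bash
python3 -m pendant '[-0.03,0,0.2,0,0,0,1, -0.03,0,0.4,0,0,0,1, -0.03,0,0.4,0,0,0,1]'; python3 -m pendant '[0,0,0.2,0,0,0,1, 0,0,0.4,0,0,0,1, 0,0,0.4,0,0,0,1]';
```

```text
t: 15.28
ee_pos: [0.6252, -0.2474, 0.1925]
ee_rot: [0.001, 0.788, 0.615, 0.0]
ft_force: [-2.7, 2.0, 3.6]
grip_width: 0.145
finger_force: 45.0
t: 15.65
ee_pos: [0.6256, -0.2475, 0.1919]
ee_rot: [0.002, 0.788, 0.615, 0.001]
ft_force: [-10.2, 4.7, 26.8]
grip_width: 0.145
finger_force: 45.1
```

```bash
python3 -m pendant '[-0.01,-0.06,-0.15,0,0,-0.1,1, -0.01,-0.06,-0.15,0,0,-0.2,1, -0.01,-0.06,-0.15,0,0,-0.3,1, -0.01,-0.06,-0.15,0,0,-0.4,1, -0.01,-0.06,-0.15,0,0,-0.4,1]'; python3 go.py .6248 -.2475 .195 -13
```

```text
t: 16.27
ee_pos: [0.6245, -0.2473, 0.1889]
ee_rot: [0.0, 0.65, 0.76, -0.0]
ft_force: [0.4, -1.6, -3.3]
grip_width: 0.143
finger_force: 45.0
t 16.27 pos [ 0.6245 -0.2473  0.1889] yaw 8.86 tilt [ 3.e-04 -4.e-04 -1.e+00] j6 -0.586 shift cm [-0.02  0.02 -0.61] az [np.float64(0.381), np.float64(-2.76)]
```

```bash
python3 -m pendant '[0,0,0.2,0,0,0,1, 0,0,0.4,0,0,0,1, 0,0,0.4,0,0,0,1]'; python3 -m pendant '[0,0,0,0,0,-0.1,1, 0,0,0,0,0,-0.2,1, 0,0,0,0,0,-0.3,1, 0,0,0,0,0,-0.3,1]'
```

```text
t: 16.65
ee_pos: [0.6247, -0.2477, 0.1875]
ee_rot: [0.001, 0.651, 0.759, 0.0]
ft_force: [-6.7, 0.4, 17.7]
grip_width: 0.149
finger_force: 45.0
t: 17.15
ee_pos: [0.6254, -0.248, 0.1888]
ee_rot: [0.003, 0.53, 0.848, 0.0]
ft_force: [-3.7, 0.7, 22.9]
grip_width: 0.144
finger_force: 45.1
```

```bash
python3 -m pendant '[0,0,0,0,0,-0.1,1, 0,0,0,0,0,-0.2,1, 0,0,0,0,0,-0.3,1, 0,0,0,0,0,-0.3,1]';python3 -c "
from h import *
print(bot.sense()['wrist_torque'])"; python3 go.py .6245 -.2476 .185 0
```

```text
t: 17.65
ee_pos: [0.6258, -0.2481, 0.1902]
ee_rot: [0.004, 0.397, 0.918, -0.0]
ft_force: [-5.0, 1.1, 30.0]
grip_width: 0.145
finger_force: 45.4
[ 0.27037757  1.27789813 -0.53984341]
t 17.65 pos [ 0.6258 -0.2481  0.1902] yaw 43.17 tilt [ 0.0073 -0.0034 -1.    ] j6 -1.185 shift cm [ 0.13 -0.06  0.52] az [np.float64(0.754), np.float64(-2.388)]
```

```bash
python3 -m pendant '[0.03,-0.04,-0.05,0,0,-0.1,1, 0.03,-0.04,-0.1,0,0,-0.2,1, 0.03,-0.04,-0.15,0,0,-0.3,1, 0.03,-0.04,-0.2,0,0,-0.4,1, 0.03,-0.04,-0.2,0,0,-0.4,1]'; python3 -m pendant '[0,0,-0.05,0,0,-0.1,1, 0,0,-0.1,0,0,-0.2,1, 0,0,-0.15,0,0,-0.3,1,0,0,-0.15,0,0,-0.3,1]'; python3 go.py .6245 -.2476 .185 90
```

```text
t: 18.27
ee_pos: [0.6257, -0.2477, 0.1916]
ee_rot: [0.004, 0.207, 0.978, -0.0]
ft_force: [2.3, 2.2, 24.5]
grip_width: 0.142
finger_force: 45.0
t: 18.77
ee_pos: [0.6238, -0.2473, 0.1878]
ee_rot: [-0.0, 0.059, 0.998, 0.0]
ft_force: [0.4, -0.2, -3.3]
grip_width: 0.144
finger_force: 45.0
t 18.77 pos [ 0.6238 -0.2473  0.1878] yaw 83.24 tilt [-9.e-04  4.e-04 -1.e+00] j6 -1.885 shift cm [-0.07 -0.03  0.28] az [np.float64(-0.118), np.float64(3.024)]
```

```bash
python3 -m pendant '[0,0,0.3,0,0,0,1, 0,0,0.5,0,0,0,1, 0,0,0.5,0,0,0,1]'; python3 go.py .6245 -.2476 .185 90
```

```text
t: 19.15
ee_pos: [0.6241, -0.2475, 0.1836]
ee_rot: [0.0, 0.058, 0.998, -0.0]
ft_force: [0.1, -0.9, -0.7]
grip_width: 0.15
finger_force: 45.0
t 19.15 pos [ 0.6241 -0.2475  0.1836] yaw 83.3 tilt [ 6.e-04 -4.e-04 -1.e+00] j6 -1.886 shift cm [-0.04 -0.   -0.14] az [np.float64(-0.117), np.float64(3.025)]
```

```bash
python3 -m pendant '[0,0,0.1,0,0,-0.07,1, 0,0,0.2,0,0,-0.14,1, 0,0,0.2,0,0,-0.2,1, 0,0,0.2,0,0,-0.2,1]'; python3 go.py .6245 -.2476 .185 90; python3 -c "
from h import *
print(bot.sense()['wrist_torque'])"
```

```text
t: 19.65
ee_pos: [0.6248, -0.2475, 0.1839]
ee_rot: [0.002, -0.042, 0.999, -0.001]
ft_force: [-0.4, 1.3, 12.0]
grip_width: 0.148
finger_force: 45.9
t 19.65 pos [ 0.6248 -0.2475  0.1839] yaw 94.78 tilt [ 0.0039 -0.0011 -1.    ] j6 -2.086 shift cm [ 0.03 -0.01 -0.11] az [np.float64(0.083), np.float64(-3.058)]
[ 0.47210008  0.18788058 -0.77326297]
```

```bash
python3 -m pendant '[0,0,0.05,0,0,0.15,1, 0,0,0.13,0,0,0.3,1, 0,0,0.21,0,0,0.45,1, 0,0,0.29,0,0,0.6,1, 0,0,0.29,0,0,0.6,1]' 20; python3 go.py .6245 -.2476 .185 90; python3 -c "
from h import *
print(bot.sense()['wrist_torque'])"
```

```text
t: 20.27
ee_pos: [0.6246, -0.2479, 0.181]
ee_rot: [0.002, 0.257, 0.967, -0.001]
ft_force: [-1.7, -0.7, 12.2]
grip_width: 0.145
finger_force: 20.0
t 20.27 pos [ 0.6246 -0.2479  0.181 ] yaw 60.26 tilt [ 0.0035 -0.002  -1.    ] j6 -1.484 shift cm [ 0.02  0.02 -0.4 ] az [np.float64(-0.519), np.float64(2.622)]
[-0.15225213  0.38357422 -0.1761335 ]
```

```bash
python3 -m pendant '[0,0,0.08,0,0,0.16,1, 0,0,0.17,0,0,0.32,1, 0,0,0.25,0,0,0.48,1, 0,0,0.34,0,0,0.64,1, 0,0,0.42,0,0,0.8,1, 0,0,0.5,0,0,0.96,1, 0,0,0.59,0,0,1.12,1, 0,0,0.67,0,0,1.28,1]'; python3 go.py .6245 -.2476 .169 90; python3 -c "
from h import *
print(bot.sense()['wrist_torque'])"
```

```text
t: 21.28
ee_pos: [0.6246, -0.2481, 0.1743]
ee_rot: [0.002, 0.784, 0.621, 0.001]
ft_force: [-2.5, -1.2, 12.3]
grip_width: 0.151
finger_force: 20.0
t 21.27 pos [ 0.6246 -0.2481  0.1743] yaw -13.24 tilt [ 0.0036 -0.0024 -1.    ] j6 -0.201 shift cm [ 0.05 -0.03  0.53] az [np.float64(-1.802), np.float64(1.34)]
[-0.31018746  0.68807078  0.07640371]
```

```bash
python3 -m pendant '[0,0,0.08,0,0,0.16,1, 0,0,0.17,0,0,0.32,1, 0,0,0.25,0,0,0.48,1, 0,0,0.34,0,0,0.64,1, 0,0,0.39,0,0,0.74,1, 0,0,0.39,0,0,0.74,1]'; python3 go.py .6245 -.2476 .169 90; python3 -c "
from h import *
print(bot.sense()['wrist_torque'])"
python3 -m pendant '[0,0,0.04,0,0,0.08,1, 0,0,0.08,0,0,0.16,1, 0,0,0.11,0,0,0.24,1, 0,0,0.11,0,0,0.24,1]'; python3 go.py .6245 -.2476 .169 90; python3 -c "
from h import *
print(bot.sense()['wrist_torque'])"
```

```text
t: 22.02
ee_pos: [0.625, -0.2475, 0.1703]
ee_rot: [0.001, 0.955, 0.297, 0.002]
ft_force: [1.4, 2.0, 10.9]
grip_width: 0.146
finger_force: 20.0
t 22.02 pos [ 0.625  -0.2475  0.1703] yaw -55.41 tilt [ 0.0044 -0.0015 -1.    ] j6 0.535 shift cm [-0.05 -0.02  0.13] az [np.float64(-2.538), np.float64(0.604)]
[ 0.23624421 -0.1330897  -0.06676721]
t: 22.52
ee_pos: [0.6251, -0.2477, 0.1691]
ee_rot: [0.001, 0.983, 0.181, 0.002]
ft_force: [1.7, -0.5, 9.6]
grip_width: 0.148
finger_force: 20.0
t 22.52 pos [ 0.6251 -0.2477  0.1691] yaw -69.15 tilt [ 0.0045 -0.0019 -1.    ] j6 0.775 shift cm [-0.05 -0.03  0.01] az [np.float64(-2.778), np.float64(0.364)]
[-0.14722173 -0.2584364  -0.08411169]
```

Keep turning until the torque rises.

```bash
python3 -m pendant '[0,0,0.04,0,0,0.08,1, 0,0,0.08,0,0,0.16,1, 0,0,0.1,0,0,0.2,1, 0,0,0.1,0,0,0.2,1]'; python3 go.py .6245 -.2476 .169 90; python3 -c "
from h import *
print(bot.sense()['wrist_torque'])"
python3 -m pendant '[0,0,0,0,0,0.08,1, 0,0,0.03,0,0,0.16,1, 0,0,0.03,0,0,0.2,1, 0,0,0.03,0,0,0.2,1]'; python3 go.py .6245 -.2476 .169 90; python3 -c "
from h import *
print(bot.sense()['wrist_torque'])"
```

```text
t: 23.02
ee_pos: [0.6251, -0.2477, 0.1689]
ee_rot: [0.001, 0.997, 0.082, 0.002]
ft_force: [-1.5, 0.7, 15.3]
grip_width: 0.145
finger_force: 20.1
t 23.02 pos [ 0.6251 -0.2477  0.1689] yaw -80.56 tilt [ 0.005  -0.0021 -1.    ] j6 0.974 shift cm [-0.06 -0.02 -0.01] az [np.float64(-2.977), np.float64(0.165)]
[0.266022   0.16039863 0.19594609]
t: 23.52
ee_pos: [0.6252, -0.2478, 0.1689]
ee_rot: [0.001, 1.0, -0.018, 0.003]
ft_force: [-0.9, 0.3, 17.3]
grip_width: 0.151
finger_force: 20.1
t 23.52 pos [ 0.6252 -0.2478  0.1689] yaw -92.01 tilt [ 0.0055 -0.0024 -1.    ] j6 1.174 shift cm [-0.07 -0.01 -0.01] az [np.float64(3.106), np.float64(-0.035)]
[0.26938546 0.17080533 0.26773571]
```

```bash
python3 -m pendant '[0,0,-0.15,0,0,0,1, 0,0,-0.15,0,0,0,4, 0,0,-0.15,0,0,0,4, 0,0,-0.15,0,0,0,4, 0,0,-4,0,0,0,4, 0,0,-9,0,0,0,4, -4,0,-12,0,0,0,4, -8,0,-13,0,0,0,4]' ; python3 - <<'E'
from ang import *
p,r=pose();print(p)
for n in ['wrist','scene','side']:
    c=cap(n,'f_%s.png'%n);W=cloud(c); E=np.hypot(*(W[...,:2]-[.624,-.248]).transpose(2,0,1))
    for nm,zl,zh,R in [('bar',.158,.175,.04),('captop',.130,.148,.027),('collar/rim',.087,.096,.034),('disc',.058,.069,.06)]:
        m=(W[...,2]>zl)&(W[...,2]<zh)&(E<R)
        if m.sum()>20: print(n,nm,m.sum(),'z',np.median(W[m][:,2]).round(4),[np.round(v,4) for v in cv2.minAreaRect(W[m][:,:2].astype(np.float32))])
    if n=='wrist':
        m=(W[...,2]>.158)&(W[...,2]<.175)&(E<.04); q=W[m]; print('bar plane',np.linalg.lstsq(np.c_[q[:,:2]-q[:,:2].mean(0),np.ones(len(q))],q[:,2],rcond=None)[0])
print(bot.sense()['t'])
E
```

```text
t: 24.52
ee_pos: [0.5433, -0.2446, 0.2972]
ee_rot: [0.001, 1.0, -0.017, 0.001]
ft_force: [0.5, -0.2, 0.1]
grip_width: 0.428
finger_force: 0.0
[ 0.54332458 -0.24459194  0.29720531]
wrist bar 1419 z 0.1653 [array([ 0.6258, -0.2482]), array([0.0137, 0.0636]), np.float64(88.4206)]
wrist captop 1658 z 0.1376 [array([ 0.6255, -0.2484]), array([0.05  , 0.0474]), np.float64(87.8328)]
wrist disc 4675 z 0.0636 [array([ 0.6244, -0.2493]), array([0.1083, 0.108 ]), np.float64(87.0125)]
bar plane [-0.00140824  0.01431428  0.16516858]
scene bar 197 z 0.1653 [array([ 0.6229, -0.2498]), array([0.0629, 0.0145]), np.float64(0.0302)]
scene captop 218 z 0.138 [array([ 0.6191, -0.2551]), array([0.0357, 0.0504]), np.float64(54.2487)]
scene collar/rim 123 z 0.0913 [array([ 0.6121, -0.2593]), array([0.0298, 0.0529]), np.float64(37.84)]
scene disc 784 z 0.0642 [array([ 0.619 , -0.2538]), array([0.1008, 0.1081]), np.float64(35.477)]
side bar 167 z 0.1646 [array([ 0.6216, -0.2479]), array([0.0163, 0.0656]), np.float64(86.9475)]
side captop 213 z 0.1385 [array([ 0.6219, -0.2606]), array([0.0268, 0.053 ]), np.float64(80.9049)]
side collar/rim 111 z 0.092 [array([ 0.6157, -0.2598]), array([0.0345, 0.0538]), np.float64(60.2891)]
side disc 591 z 0.064 [array([ 0.6179, -0.2551]), array([0.1006, 0.107 ]), np.float64(58.8582)]
24.675
```

View pics/f_wrist.png

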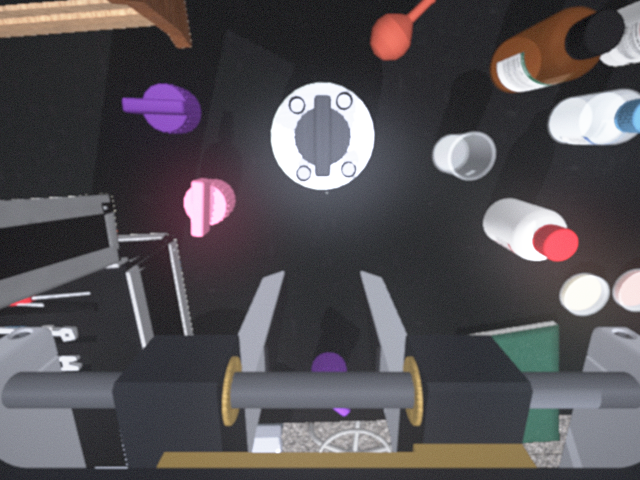

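The picture shows the nut upright and centred on the rotor at (322,137). Its bar top is at 0.165 m, which is home. The bystanders haven't moved, and the fingers are clear of everything.

```bash
python3 -c "
from bench import bot
print(bot.job_done())"
```

```text
the job is handed in; nothing more can be done
None
```

I handed the job in at about 25 s: the rotor is seated over the lugs, the hand nut is run down home on it, and both are let go; the judge returned no verdict, so I'm relying on my last camera readings.

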